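# Unlatch and open the wide brush case

## Task

Open the wide wooden brush case: swing its brass latch bar right off the lid first, then raise the lid by its pull tab until it stands nearly upright and stays open by itself. Leave the narrow case shut.

Things in the scene. Friction and masses are not known exactly. Their poses are not given: they have to be found in the camera images.
- wide_case: The wider of two alike pale wooden cases, fixed: 130 mm deep (x), 240 mm wide (y); lid top at z = 81 mm. Origin: centre of its underside, on the table; z up, front (tab, latch) to -x. The lid's hinge runs along y at the rear, x = 65, z = 70 mm. In front stands a latch block with a vertical pin at x = -90, y = 55 mm. The narrow case is 160 mm wide, with its pin at y = 40, tab at y = -40 mm.
- wide_case_latch (a joint): Angle (rad) of the brass latch bar about the pin. 0: points to the case's +x, over the lid; grows anticlockwise from above; 1.57: points to +y, off the lid. Starts at 0 to 0.25, stop at 1.75, blocks the lid below about 1.3; 1 N moves it, it stays put. Bar 10 mm wide, z = 82 to 88 mm; 60 mm from the pin it carries an upright round knob, 14 mm thick, z = 88 to 116 mm.
- wide_case_lid (a joint): Angle (rad) of the lid: 0 shut, 1.57 upright, stop at 1.70; the front edge rises and goes back. Stiff hinge: the lid (0.2 kg) stays where left; about 3 N at the tab lifts it. The dark wooden pull tab, 24 mm wide (y), 12 mm thick, sticks 40 mm out of the lid's front edge; shut, it spans x = -65 to -105, z = 70 to 82 mm of the case, its middle at y = -65 mm.
- narrow_case_lid (a joint): Angle (rad) of the narrow case's lid: 0 shut. It is to stay shut.

How it is judged (in metres and radians):
On the way:
1. the wide case's latch bar is swung off its lid, the lid still shut (value of joint wide_case_latch above 1.2 rad and value of joint wide_case_lid below 0.15 rad), for 0.2 s.
At the end, for the whole second after the job is handed in: The wide case's lid stands open by itself, at rest, by more than 1.05 rad (60 degrees); its latch bar is still swung off by more than 1.2 rad; the narrow case's lid is shut (under 0.1 rad) (value of joint wide_case_lid above 1.05 rad and velocity of joint wide_case_lid between -0.1 and 0.1 rad/s and value of joint wide_case_latch above 1.2 rad and value of joint narrow_case_lid below 0.1 rad); the robot touches nothing.
It fails at once if the narrow case's lid is opened (value of joint narrow_case_lid above 0.15 rad).
It also fails if it takes over 48 s, if anything falls off the work surface, if the arm or the gripper's body presses on something with over 40 N, if the wrist force passes 120 N, or if a joint passes its speed limit or range.

## Robot

A 6-joint arm with a two-finger parallel gripper is mounted at the origin on a cart in front of the work surface, level with it; the furniture and walls round the work are solid. World frame = base frame: x ahead of the robot, y to its left, z up, the work surface at z = 0. Lengths are in mm, angles in rad, forces in N, time in s.
With the tool pointing down it reaches from about 325 to 750 mm from the base axis. Payload 7.6 kg.
Tool frame: the origin (TCP) lies at the very end of the fingers, on their centre line; the grasp point (between the pads) lies 19 mm behind it; z points along the fingers, y is the line along which they close (so a half turn about z gives the same grasp; the last joint's range is limited). The gripper opens to 85 mm and grips with 20 to 120 N. Pads are 22 mm wide; open, the fingers measure 114 mm over their backs; the gripper's body (76 mm by 85 mm) begins 54 mm behind the grasp point. The pads swing forward as they close: fully open they stand 13 mm farther back than shut.
Start: joints at [-1.297, 0.052, 1.401, -0, 1.689, -0.07], TCP at [176.986, -494.292, 200.423] pointing down, gripper open.
Joint ranges: [-2.9, 2.9], [-0.91, 2.17], [0.12, 2.37], [-1.06, 4.2], [0.26, 2.73], [-2.93, 2.93]. Speed limits (rad/s): [2.57, 2.57, 3.01, 3.14, 3.14, 3.14].

## Interface

Orientations are given as a unit quaternion [x, y, z, w].
In Python, from plant import ctrl, imaging, close_job gives the robot as it stands. The module is installed in compiled form; this text tells all that it offers.
- The arm moves only by the tool play_rows, never from a script. Its argument "increments" is a list of rows, each an object with "linear": the shift along the tool's x, y, z normalised to -1 to 1, where 1 is 0.025 m, a list of three; "rot": the turn, a rotation vector about the tool's x, y, z normalised to -1 to 1, where 1 is 0.12 rad, a list of three; "gripper": the opening, from 0 (shut) to 1 (fully open). A call has 1 to 20 rows; each row shifts and turns the commanded pose from where the row before left it, along the tool's axes as they then stand; what a row does not reach is not made up. A row lasts 1/12 s, in which the tool goes at most 41.7 mm and 7.16 degrees, less where a joint would pass 70% of its speed; a pose out of reach is approached as far as the arm can. A call with a number of a shift or a turn outside -1 to 1 is refused whole. A call with a gripper value outside its range is refused whole. The fingers move at their own pace and stop on an object; the grip force is fixed at half the most. Time passes only in rows, so rows that do not move let the fingers close. It gives the time, the measured TCP pose, the force, the opening and the grip force at its end, in the units of the state.
- ctrl.sense(): the state, without advancing time (a new reading comes with each control period).
- imaging.camera(name): name is "scene" or "top" or "wrist"; returns a dict with "frame" (480x640x3 uint8, red, green, blue), "fx", "fy", "cx", "cy" (pixels), "rvec" (rotation vector, rad) and "tvec" (3), from world to camera coordinates, as OpenCV has them; the wrist camera has in their place "mount" (4x4, takes a point from camera to tool coordinates, whose origin is the TCP and whose axes are the flange's). Camera axes: x right, y down, z forward; pixel columns grow to the right and rows downward; lengths in mm; the calibration is good to about 2 mm. A picture is of the moment at which its call begins: read the wrist's pose just before it. There is no depth.
- close_job(): hands the job in; it is judged then, once.
The state is a dict: "clock": time; "q": joint angles; "joint_vel": joint speeds; "joint_torque": joint torques, N m; "eef_pos": TCP position; "ee_rot": TCP orientation; "ft_force": force on the tool from outside, world axes, zero at the start; "wrist_torque": the same for the moment, N m; "gripper_width": finger opening in mm; "grasp_force": force on a finger pad.
Only numpy, scipy, OpenCV 4.12 (cv2) and the standard library are available. Lean on these libraries where they do the work, as an engineer would, in place of code of your own. Each camera call takes 0.05 s, during which the arm holds its last target. There are 200 camera calls.

## Working session

There is one attempt and no reset: what is moved stays moved. The work goes in short steps, Python scripts to look and compute and a tool call to move; the robot and the scene stay as the last step left them, time stands still between calls to the robot, and variables do not carry over. Pictures are saved under pics/ and viewed, at most 10 in all, crops included, and the job is handed in when it is done.

Besides the shell and the picture viewer there is one more tool, called after ">>>" as name(argument=value, ...) on one line, values as JSON. play_rows: Moves the arm, as the interface text tells. Its arguments: {"type":"object","properties":{"increments":{"type":"array"}},"required":["increments"]}

```bash
mkdir -p pics; python3 - <<'E'
from plant import ctrl, imaging
import cv2,pickle
s=ctrl.sense();print(s)
for n in("scene","top"):
    c=imaging.camera(n);pickle.dump(c,open(n+".pkl","wb"));cv2.imwrite(f"pics/{n}0.png",c["frame"][:,:,::-1]);print(n,c["rvec"],c["tvec"],c["fx"],c["cx"],c["cy"])
E
```

```text
{'clock': 0.0, 'q': array([-1.29728797e+00,  5.28273568e-02,  1.40173074e+00, -4.85591651e-05,
        1.68860238e+00, -7.02973443e-02]), 'joint_vel': array([ 8.77782511e-04, -1.56243140e-03, -1.67697964e-04, -7.74911129e-05,
       -2.09876548e-03,  1.21112557e-04]), 'joint_torque': array([ 8.54050231e-04, -3.81662285e+01, -3.60186195e+01,  5.13101634e-05,
        6.02234461e-03,  1.12047800e-05]), 'eef_pos': array([ 176.87637776, -493.93295458,  199.57435419]), 'ee_rot': array([ 9.85261236e-01,  1.71054617e-01, -1.03502022e-04, -7.77423763e-04]), 'ft_force': array([-0.08855754, -0.20722946, -0.85163685]), 'wrist_torque': array([ 0.04092171, -0.02686833,  0.02082253]), 'grasp_force': 0.0, 'gripper_width': 85.6829133523627}
scene [ 1.30235351 -2.26585371  0.89040289] [273.47695486 411.42123759 799.78812156] 598.5235120423497 326.79934807762373 242.47297172325605
top [ 2.08182906 -2.14644826  0.17383895] [ 29.30977958 574.48521425 861.87681408] 483.0270401516678 316.0870027644977 240.08909033626114
```

View pics/top0.png

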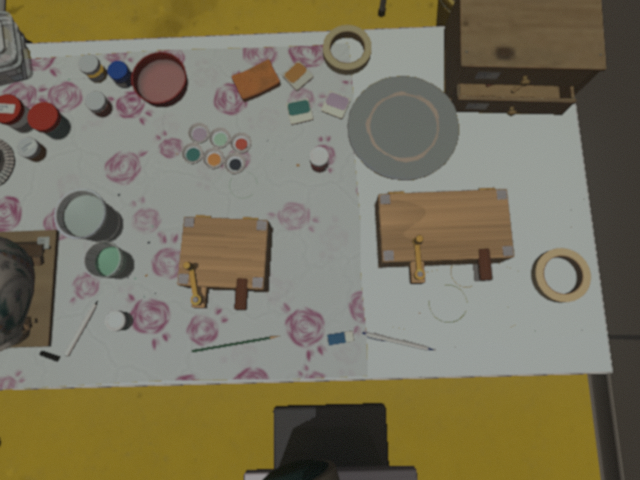

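View pics/scene0.png

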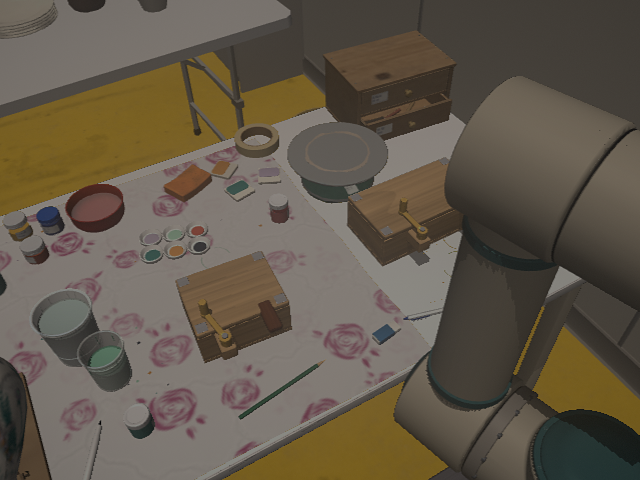

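The top view shows the wide case at right, with its lid at about (377–512, 190–265), latch pin near (418,277), knob near (419,240) and tab near (485,265). The scene view confirms this, though the arm partly hides the case. I'll zoom in for accurate corners.

```bash
python3 - <<'E'
import cv2
im=cv2.imread("pics/top0.png")[175:295,365:525]
cv2.imwrite("pics/crop.png",cv2.convertScaleAbs(cv2.resize(im,None,fx=5,fy=5,interpolation=cv2.INTER_CUBIC),alpha=1.5))
E
```

```text
(no output)
```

View pics/crop.png

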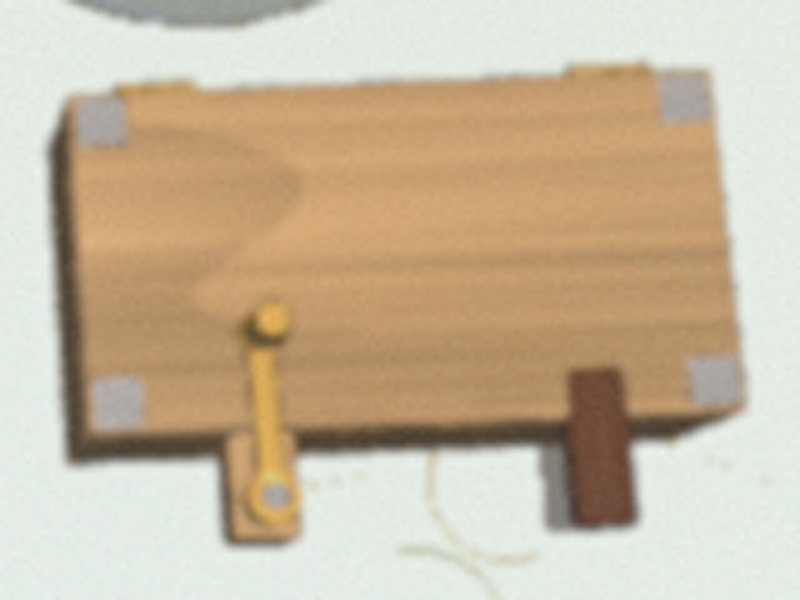

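```bash
cat > h.py <<'E'
import numpy as np,pickle,cv2
from scipy.optimize import least_squares
from scipy.spatial.transform import Rotation as R
c=pickle.load(open("top.pkl","rb"))
K=np.array([[c["fx"],0,c["cx"]],[0,c["fy"],c["cy"]],[0,0,1.]])
proj=lambda P:cv2.projectPoints(np.asarray(P,float),c["rvec"],c["tvec"],K,None)[0][:,0]
E
python3 - <<'E'
from h import *
px=np.array([[70,98],[710,70],[745,407],[85,435],[274,495],[576,525],[635,523],[273,318]])/5+[365,175]-0.4
def pts(p):
    L=np.array([[65,120,81],[65,-120,81],[-65,-120,81],[-65,120,81],[-90,55,90],[-105,-53,82],[-105,-77,82],[-90+60*np.cos(p[3]),55+60*np.sin(p[3]),116]])
    return R.from_euler("z",p[2]).apply(L)+[p[0],p[1],0]
r=least_squares(lambda p:(proj(pts(p))-px).ravel(),[500,-200,0,.1],x_scale=[10,10,.1,.1])
print(r.x,r.fun.reshape(-1,2).round(1))
print(pts(r.x).round(1))
E
```

```text
[ 5.91627931e+02 -2.25814691e+02  7.14108845e-03  7.22478935e-03] [[-1.4 -1.3]
 [-0.  -1. ]
 [ 0.8  0.8]
 [-0.2  0.3]
 [-0.2  0.1]
 [-0.4  0.6]
 [ 1.3  0.5]
 [-0.  -0.2]]
[[ 655.8 -105.4   81. ]
 [ 657.5 -345.3   81. ]
 [ 527.5 -346.3   81. ]
 [ 525.8 -106.3   81. ]
 [ 501.2 -171.5   90. ]
 [ 487.  -279.6   82. ]
 [ 487.2 -303.6   82. ]
 [ 561.2 -170.6  116. ]]
```

The fit puts the wide case at about (592, -226) with almost no yaw. The pin is at (501,-171), the knob at (561,-171) and the tab centre at y≈-292. First I'll align the yaw and close the fingers.

>>> play_rows(increments=[{"linear": [0, 0, 0], "rot": [0, 0, 0.573], "gripper": 0}, {"linear": [0, 0, 0], "rot": [0, 0, 0.573], "gripper": 0}, {"linear": [0, 0, 0], "rot": [0, 0, 0.573], "gripper": 0}, {"linear": [0, 0, 0], "rot": [0, 0, 0.573], "gripper": 0}, {"linear": [0, 0, 0], "rot": [0, 0, 0.573], "gripper": 0}, {"linear": [0, 0, 0], "rot": [0, 0, 0], "gripper": 0}])

```text
clock: 0.6
eef_pos: [176.9, -494.1, 199.9]
ee_rot: [1.0, -0.001, -0.0, -0.0]
ft_force: [0.2, -0.5, 0.5]
gripper_width: 12.4
grasp_force: 0.0
```

>>> play_rows(increments=[{"linear": [0.77, -0.56, 0], "rot": [0, 0, 0], "gripper": 0}, {"linear": [0.77, -0.56, 0], "rot": [0, 0, 0], "gripper": 0}, {"linear": [0.77, -0.56, 0], "rot": [0, 0, 0], "gripper": 0}, {"linear": [0.77, -0.56, 0], "rot": [0, 0, 0], "gripper": 0}, {"linear": [0.77, -0.56, 0], "rot": [0, 0, 0], "gripper": 0}, {"linear": [0.77, -0.56, 0], "rot": [0, 0, 0], "gripper": 0}, {"linear": [0.77, -0.56, 0], "rot": [0, 0, 0], "gripper": 0}, {"linear": [0.77, -0.56, 0], "rot": [0, 0, 0], "gripper": 0}, {"linear": [0.77, -0.56, 0], "rot": [0, 0, 0], "gripper": 0}, {"linear": [0.77, -0.56, 0], "rot": [0, 0, 0], "gripper": 0}, {"linear": [0.77, -0.56, 0], "rot": [0, 0, 0], "gripper": 0}, {"linear": [0.77, -0.56, 0], "rot": [0, 0, 0], "gripper": 0}, {"linear": [0.77, -0.56, 0], "rot": [0, 0, 0], "gripper": 0}, {"linear": [0.77, -0.56, 0], "rot": [0, 0, 0], "gripper": 0}, {"linear": [0.77, -0.56, 0], "rot": [0, 0, 0], "gripper": 0}, {"linear": [0.77, -0.56, 0], "rot": [0, 0, 0], "gripper": 0}, {"linear": [0.77, -0.56, 0], "rot": [0, 0, 0], "gripper": 0}, {"linear": [0.77, -0.56, 0], "rot": [0, 0, 0], "gripper": 0}, {"linear": [0.77, -0.56, 0], "rot": [0, 0, 0], "gripper": 0}, {"linear": [0, 0, 0], "rot": [0, 0, 0], "gripper": 0}])

```text
clock: 2.27
eef_pos: [544.9, -225.5, 199.5]
ee_rot: [1.0, 0.003, -0.0, -0.001]
ft_force: [-0.3, 0.1, -0.1]
gripper_width: 0.1
grasp_force: 0.0
```

>>> play_rows(increments=[{"linear": [0.3, -0.1, 0.5], "rot": [0, 0, 0], "gripper": 0}, {"linear": [0.3, -0.1, 0.5], "rot": [0, 0, 0], "gripper": 0}, {"linear": [0, 0, 0.6], "rot": [0, 0, 0], "gripper": 0}, {"linear": [0, 0, 0.6], "rot": [0, 0, 0], "gripper": 0}, {"linear": [0, 0, 0.6], "rot": [0, 0, 0], "gripper": 0}, {"linear": [0, 0, 0.6], "rot": [0, 0, 0], "gripper": 0}, {"linear": [0, 0, 0.5], "rot": [0, 0, 0], "gripper": 0}, {"linear": [0, 0, 0.24], "rot": [0, 0, 0], "gripper": 0}, {"linear": [0, 0, 0], "rot": [0, 0, 0], "gripper": 0}])

```text
clock: 3.02
eef_pos: [556.5, -223.1, 94.3]
ee_rot: [1.0, -0.0, -0.002, -0.001]
ft_force: [0.2, 1.0, -0.0]
gripper_width: -0.3
grasp_force: 0.0
```

```bash
python3 - <<'E'
from plant import ctrl
import numpy as np
s=ctrl.sense();p=s["eef_pos"];print(p,s["ft_force"],s["q"])
# pusher centre = knob - 22*tangent
a=np.arange(0.0,1.66,0.11)
P=np.c_[501.2+60*np.cos(a)+22*np.sin(a),-171.5+60*np.sin(a)-22*np.cos(a)]
print(P[0]);d=np.diff(P,axis=0)/25;print(np.c_[d[:,0],-d[:,1]].round(2).tolist())
E
```

```text
[ 556.52644606 -223.08346864   94.26348978] [ 0.19395451  1.01518849 -0.00884335] [-4.42777060e-01  3.19396556e-01  1.31166292e+00 -8.53651924e-05
  1.51456695e+00  1.12829374e+00]
[ 561.2 -193.5]
[[0.08, -0.27], [0.05, -0.28], [0.02, -0.28], [-0.01, -0.28], [-0.04, -0.28], [-0.07, -0.27], [-0.1, -0.26], [-0.13, -0.25], [-0.15, -0.23], [-0.18, -0.22], [-0.2, -0.2], [-0.22, -0.17], [-0.24, -0.15], [-0.25, -0.12], [-0.27, -0.09]]
```

>>> play_rows(increments=[{"linear": [0.1, -0.6, 0], "rot": [0, 0, 0], "gripper": 0}, {"linear": [0.1, -0.6, 0], "rot": [0, 0, 0], "gripper": 0}, {"linear": [0.08, -0.27, 0], "rot": [0, 0, 0], "gripper": 0}, {"linear": [0.05, -0.28, 0], "rot": [0, 0, 0], "gripper": 0}, {"linear": [0.02, -0.28, 0], "rot": [0, 0, 0], "gripper": 0}, {"linear": [-0.01, -0.28, 0], "rot": [0, 0, 0], "gripper": 0}, {"linear": [-0.04, -0.28, 0], "rot": [0, 0, 0], "gripper": 0}, {"linear": [-0.07, -0.27, 0], "rot": [0, 0, 0], "gripper": 0}, {"linear": [-0.1, -0.26, 0], "rot": [0, 0, 0], "gripper": 0}, {"linear": [-0.13, -0.25, 0], "rot": [0, 0, 0], "gripper": 0}, {"linear": [-0.15, -0.23, 0], "rot": [0, 0, 0], "gripper": 0}, {"linear": [-0.18, -0.22, 0], "rot": [0, 0, 0], "gripper": 0}, {"linear": [-0.2, -0.2, 0], "rot": [0, 0, 0], "gripper": 0}, {"linear": [-0.22, -0.17, 0], "rot": [0, 0, 0], "gripper": 0}, {"linear": [-0.24, -0.15, 0], "rot": [0, 0, 0], "gripper": 0}, {"linear": [-0.25, -0.12, 0], "rot": [0, 0, 0], "gripper": 0}, {"linear": [-0.27, -0.09, 0], "rot": [0, 0, 0], "gripper": 0}, {"linear": [0, 0, 0], "rot": [0, 0, 0], "gripper": 0}])

```text
clock: 4.52
eef_pos: [519.0, -109.2, 96.9]
ee_rot: [1.0, 0.0, -0.0, 0.0]
ft_force: [0.4, 0.6, -0.7]
gripper_width: 0.1
grasp_force: 0.0
```

```bash
python3 - <<'E'
from plant import ctrl,imaging
import cv2
s=ctrl.sense();print(s["eef_pos"],s["ft_force"])
im=cv2.cvtColor(imaging.camera("scene")["frame"],4)[100:340,280:600]
cv2.imwrite("pics/s1.png",cv2.convertScaleAbs(cv2.resize(im,None,fx=2.5,fy=2.5,interpolation=cv2.INTER_CUBIC),alpha=1.4))
E
```

```text
[ 518.95865513 -109.22497942   96.93036934] [ 0.40197287  0.58126903 -0.66923364]
```

View pics/s1.png

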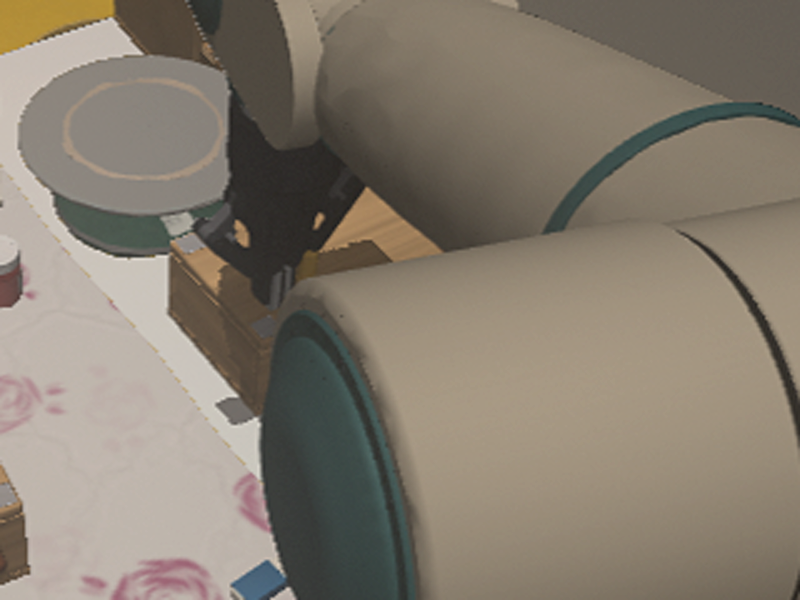

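The fingers are over the lid's front-left corner. A bit of yellow knob shows just right of them at (308,265), so I'll compute where that is.

```bash
python3 - <<'E'
from h import *
c=pickle.load(open("scene.pkl","rb"))
K=np.array([[c["fx"],0,c["cx"]],[0,c["fy"],c["cy"]],[0,0,1.]])
for a in np.arange(0,1.8,.2):
    P=[[501+60*np.cos(a),-171.5+60*np.sin(a),z] for z in(88,116)]
    q=cv2.projectPoints(np.array(P),c["rvec"],c["tvec"],K,None)[0][:,0]
    print(round(a,2),((q-[280,100])*2.5).round().tolist())
q=cv2.projectPoints(np.array([[519,-109,97.]]),c["rvec"],c["tvec"],K,None)[0][:,0];print((q-[280,100])*2.5)
from plant import imaging
cv2.imwrite("pics/t1.png",cv2.convertScaleAbs(cv2.resize(cv2.cvtColor(imaging.camera("top")["frame"],4)[175:295,365:525],None,fx=5,fy=5,interpolation=2),alpha=1.5))
E
```

```text
0.0 [[304.0, 271.0], [307.0, 244.0]]
0.2 [[292.0, 278.0], [294.0, 250.0]]
0.4 [[282.0, 286.0], [284.0, 259.0]]
0.6 [[274.0, 296.0], [277.0, 268.0]]
0.8 [[270.0, 306.0], [272.0, 279.0]]
1.0 [[269.0, 318.0], [271.0, 290.0]]
1.2 [[271.0, 330.0], [273.0, 302.0]]
1.4 [[276.0, 341.0], [278.0, 314.0]]
1.6 [[284.0, 352.0], [287.0, 324.0]]
[[266.6307848  327.37874116]]
```

View pics/t1.png

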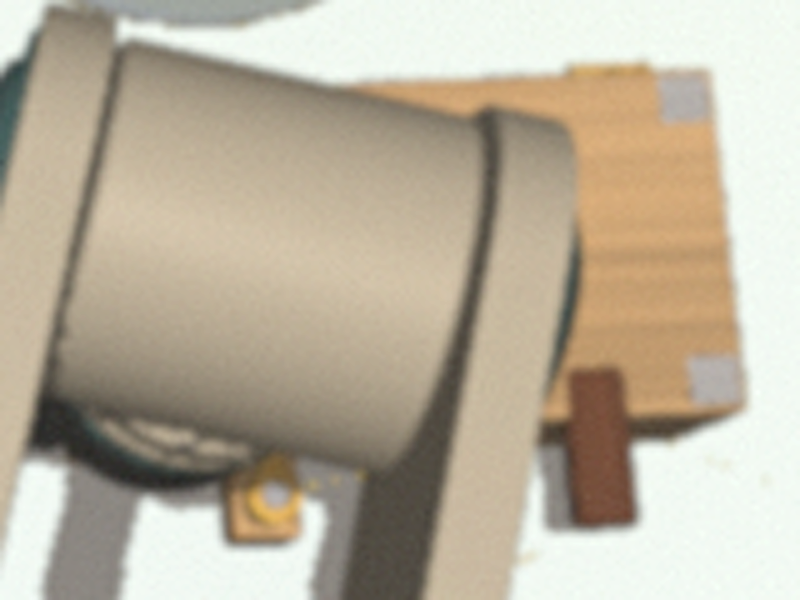

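The yellow matches a knob still at about 0 rad, so the fingers may have missed it. I'll check with the wrist camera.

```bash
python3 - <<'E'
from plant import imaging
import cv2
c=imaging.camera("wrist")
print(c["mount"].round(3).tolist(),c["fx"],c["cx"],c["cy"])
cv2.imwrite("pics/w1.png",cv2.convertScaleAbs(cv2.cvtColor(c["frame"],4),alpha=1.4))
E
```

```text
[[0.001, -0.963, -0.268, 68.306], [1.0, 0.0, 0.001, 1.405], [-0.001, -0.268, 0.963, -173.12], [0.0, 0.0, 0.0, 1.0]] 421.8174927618463 323.62074576453534 240.57109211386302
```

View pics/w1.png

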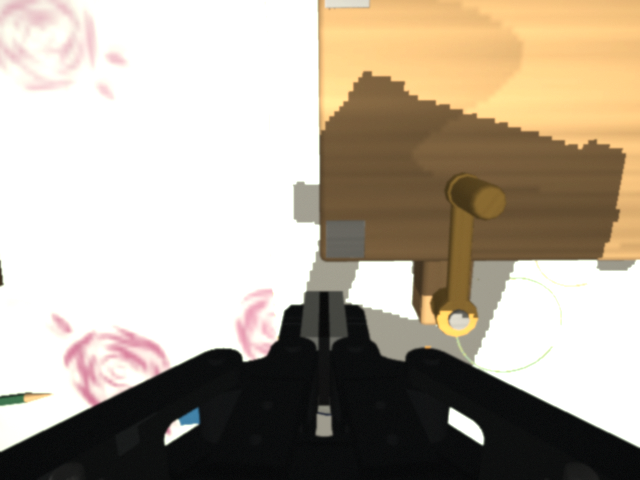

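The wrist view shows the latch still at about 0: knob top at (490,200), pin at (458,320), fingertips at (323,292). The push went past without contact, so I'll compare heights and positions.

```bash
python3 - <<'E'
from h import *
from plant import ctrl,imaging
s=ctrl.sense();p=s["eef_pos"];q=R.from_quat(s["ee_rot"]);c=imaging.camera("wrist");M=c["mount"]
print(p,s["clock"])
def ray(u,v,z):
    d=np.array([(u-c["cx"])/c["fx"],(v-c["cy"])/c["fy"],1]);d=q.apply(M[:3,:3]@d);o=q.apply(M[:3,3])+p
    return (o+d*(z-o[2])/d[2]).round(1)
print("knob",ray(490,200,116),"pin",ray(458,320,90),"corner",ray(322,260,81))
def pr(P):
    v=M[:3,:3].T@(q.inv().apply(np.array(P)-p)-M[:3,3]);return [c["fx"]*v[0]/v[2]+c["cx"],c["fy"]*v[1]/v[2]+c["cy"]]
for z in(0,10,19,30):print(z,pr(p+[0,0,z]))
print(pr([561,-171.5,116]),pr([501,-171.5,90]),pr([526,-106,81]))
E
```

```text
[ 520.07285129 -109.7366501    97.07675338] 4.6667
knob [ 561.1 -172.8  116. ] pin [ 499.7 -174.3   90. ] corner [ 526.3 -110.6   81. ]
0 [np.float64(319.94272759406425), np.float64(284.892911420532)]
10 [np.float64(319.7698703898883), np.float64(293.75470554961373)]
19 [np.float64(319.5972208455772), np.float64(302.60585367189094)]
30 [np.float64(319.36016610495864), np.float64(314.75883461763283)]
[np.float64(486.3890898990069), np.float64(200.22472316239057)] [np.float64(452.31779611547995), np.float64(317.5019270215617)] [np.float64(312.2437851129905), np.float64(260.57698721172363)]
```

The camera evidence agrees with the pose, but the shut fingertips seem to end about 20 mm above the reported TCP, so they went over the knob. I'll go back and push lower.

>>> play_rows(increments=[{"linear": [0, 0, -0.8], "rot": [0, 0, 0], "gripper": 0}, {"linear": [0, 0, -0.8], "rot": [0, 0, 0], "gripper": 0}, {"linear": [0.28, 0.7, 0], "rot": [0, 0, 0], "gripper": 0}, {"linear": [0.28, 0.7, 0], "rot": [0, 0, 0], "gripper": 0}, {"linear": [0.28, 0.7, 0], "rot": [0, 0, 0], "gripper": 0}, {"linear": [0.28, 0.7, 0], "rot": [0, 0, 0], "gripper": 0}, {"linear": [0.28, 0.7, 0], "rot": [0, 0, 0], "gripper": 0}, {"linear": [0.28, 0.7, 0], "rot": [0, 0, 0], "gripper": 0}, {"linear": [0, 0, 0], "rot": [0, 0, 0], "gripper": 0}, {"linear": [0, 0, 0.7], "rot": [0, 0, 0], "gripper": 0}, {"linear": [0, 0, 0.7], "rot": [0, 0, 0], "gripper": 0}, {"linear": [0, 0, 0.5], "rot": [0, 0, 0], "gripper": 0}, {"linear": [0, 0, 0.1], "rot": [0, 0, 0], "gripper": 0}, {"linear": [0, 0, 0], "rot": [0, 0, 0], "gripper": 0}])

```text
clock: 5.88
eef_pos: [561.4, -214.0, 85.8]
ee_rot: [1.0, 0.0, -0.001, -0.0]
ft_force: [0.1, 0.5, 0.1]
gripper_width: 0.1
grasp_force: 0.0
```

```bash
python3 - <<'E'
from plant import ctrl,imaging
import cv2
print(ctrl.sense()["eef_pos"],ctrl.sense()["ft_force"])
c=imaging.camera("wrist")
cv2.imwrite("pics/w2.png",cv2.convertScaleAbs(cv2.cvtColor(c["frame"],4),alpha=1.4))
E
```

```text
[ 561.42117888 -214.00199155   85.82886404] [0.05539442 0.46690829 0.12360556]
```

View pics/w2.png

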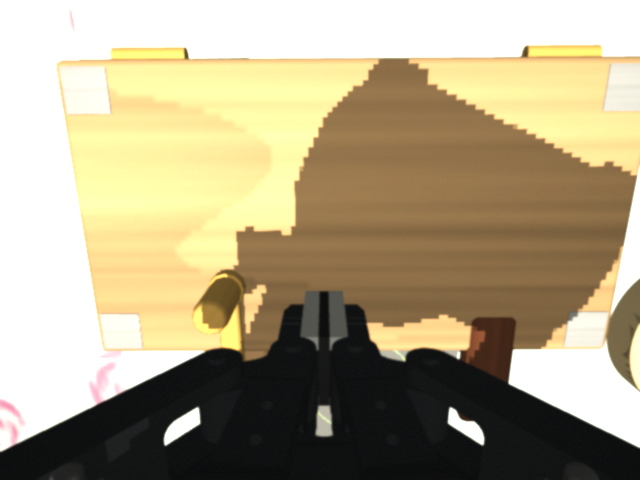

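The knob is at (215,300), left of the fingers (at 323), and clear. Pushing now.

>>> play_rows(increments=[{"linear": [0, -0.42, 0], "rot": [0, 0, 0], "gripper": 0}, {"linear": [0, -0.42, 0], "rot": [0, 0, 0], "gripper": 0}, {"linear": [0.08, -0.27, 0], "rot": [0, 0, 0], "gripper": 0}, {"linear": [0.05, -0.28, 0], "rot": [0, 0, 0], "gripper": 0}, {"linear": [0, 0, 0], "rot": [0, 0, 0], "gripper": 0}])

```text
clock: 6.35
eef_pos: [565.8, -178.0, 87.4]
ee_rot: [1.0, 0.001, 0.0, -0.0]
ft_force: [0.6, 0.3, 0.6]
gripper_width: -0.1
grasp_force: 0.0
```

```bash
python3 - <<'E'
from plant import ctrl,imaging
import cv2
print(ctrl.sense()["eef_pos"],ctrl.sense()["ft_force"])
c=imaging.camera("wrist")
cv2.imwrite("pics/w3.png",cv2.convertScaleAbs(cv2.cvtColor(c["frame"],4),alpha=1.4))
E
```

```text
[ 565.79504508 -178.04992979   87.39987901] [0.63434173 0.29311615 0.57072585]
```

View pics/w3.png

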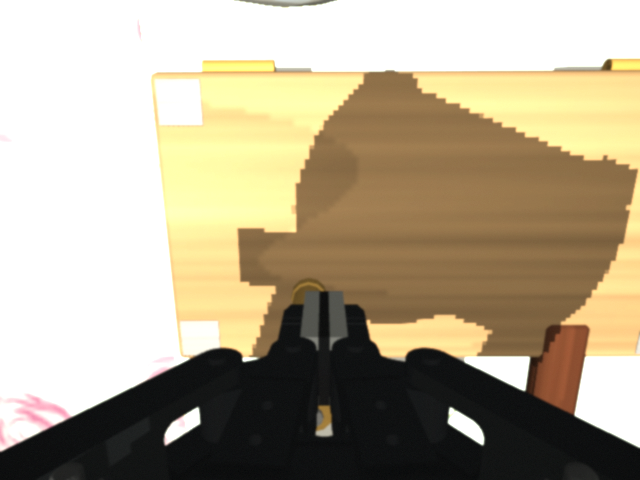

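The fingers now cover the knob (base at (308,287)) with no force, so they are passing over it again. The real tips are therefore about 30 mm above the reported TCP. I'll back off and descend carefully while watching the force.

>>> play_rows(increments=[{"linear": [-0.15, 0.7, 0], "rot": [0, 0, 0], "gripper": 0}, {"linear": [0, 0.7, 0], "rot": [0, 0, 0], "gripper": 0}, {"linear": [0, 0, 0.1], "rot": [0, 0, 0], "gripper": 0}, {"linear": [0, 0, 0.1], "rot": [0, 0, 0], "gripper": 0}, {"linear": [0, 0, 0.1], "rot": [0, 0, 0], "gripper": 0}, {"linear": [0, 0, 0], "rot": [0, 0, 0], "gripper": 0}])

```text
clock: 6.9
eef_pos: [561.1, -214.0, 78.5]
ee_rot: [1.0, 0.0, -0.001, -0.0]
ft_force: [0.5, -0.1, -0.0]
gripper_width: -0.1
grasp_force: 0.0
```

>>> play_rows(increments=[{"linear": [0, 0, 0.08], "rot": [0, 0, 0], "gripper": 0}, {"linear": [0, 0, 0], "rot": [0, 0, 0], "gripper": 0}])

```text
clock: 7.07
eef_pos: [561.4, -214.2, 77.0]
ee_rot: [1.0, 0.0, -0.0, -0.0]
ft_force: [0.7, 0.5, -1.2]
gripper_width: -0.0
grasp_force: 0.0
```

No contact at 77 mm, which is below the lid top, so the offset is confirmed. Continuing down.

>>> play_rows(increments=[{"linear": [0, 0, 0.1], "rot": [0, 0, 0], "gripper": 0}, {"linear": [0, 0, 0.1], "rot": [0, 0, 0], "gripper": 0}, {"linear": [0, 0, 0], "rot": [0, 0, 0], "gripper": 0}])

```text
clock: 7.32
eef_pos: [561.2, -214.5, 71.7]
ee_rot: [1.0, 0.0, -0.0, -0.0]
ft_force: [0.7, -0.2, 0.8]
gripper_width: -0.3
grasp_force: 0.0
```

>>> play_rows(increments=[{"linear": [0, 0, 0.08], "rot": [0, 0, 0], "gripper": 0}, {"linear": [0, 0, 0.08], "rot": [0, 0, 0], "gripper": 0}, {"linear": [0, 0, 0], "rot": [0, 0, 0], "gripper": 0}])

```text
clock: 7.57
eef_pos: [561.3, -214.7, 67.8]
ee_rot: [1.0, 0.0, -0.0, -0.0]
ft_force: [-0.1, 0.4, -0.5]
gripper_width: -0.2
grasp_force: 0.0
```

>>> play_rows(increments=[{"linear": [0, -0.42, 0], "rot": [0, 0, 0], "gripper": 0}, {"linear": [0, -0.42, 0], "rot": [0, 0, 0], "gripper": 0}, {"linear": [0.08, -0.27, 0], "rot": [0, 0, 0], "gripper": 0}, {"linear": [0.05, -0.28, 0], "rot": [0, 0, 0], "gripper": 0}, {"linear": [0.02, -0.28, 0], "rot": [0, 0, 0], "gripper": 0}, {"linear": [-0.01, -0.28, 0], "rot": [0, 0, 0], "gripper": 0}, {"linear": [-0.04, -0.28, 0], "rot": [0, 0, 0], "gripper": 0}])

```text
clock: 8.15
eef_pos: [564.2, -158.3, 68.5]
ee_rot: [1.0, 0.0, 0.0, 0.0]
ft_force: [1.4, -0.5, -0.3]
gripper_width: 0.5
grasp_force: 0.3
```

```bash
cat > see.py <<'E'
from plant import ctrl,imaging
import cv2,sys
s=ctrl.sense();print(s["clock"],s["eef_pos"],s["ft_force"])
c=imaging.camera(sys.argv[1]);f=cv2.cvtColor(c["frame"],4);cv2.imwrite("last.png",f)
h=cv2.cvtColor(f,cv2.COLOR_BGR2HSV);m=cv2.inRange(h,(18,150,40),(28,255,255))
n,_,st,ce=cv2.connectedComponentsWithStats(m)
for i in range(1,n):
    if st[i,4]>25:print(st[i],ce[i].round())
E
python3 see.py wrist
```

```text
8.15 [ 564.23515657 -158.25428826   68.52648449] [ 1.3953843  -0.4516808  -0.32239905]
[241  50  75   5 325] [276.  52.]
[296  59  20   2  28] [305.  60.]
[261 310  22  47 468] [272. 331.]
[323 405  10  15  68] [328. 411.]
```

Contact made: the knob is now to the left of the fingers and moving with them. I'll finish the arc.

>>> play_rows(increments=[{"linear": [-0.07, -0.27, 0], "rot": [0, 0, 0], "gripper": 0}, {"linear": [-0.1, -0.26, 0], "rot": [0, 0, 0], "gripper": 0}, {"linear": [-0.13, -0.25, 0], "rot": [0, 0, 0], "gripper": 0}, {"linear": [-0.15, -0.23, 0], "rot": [0, 0, 0], "gripper": 0}, {"linear": [-0.18, -0.22, 0], "rot": [0, 0, 0], "gripper": 0}, {"linear": [-0.2, -0.2, 0], "rot": [0, 0, 0], "gripper": 0}, {"linear": [-0.22, -0.17, 0], "rot": [0, 0, 0], "gripper": 0}, {"linear": [-0.24, -0.15, 0], "rot": [0, 0, 0], "gripper": 0}, {"linear": [-0.25, -0.12, 0], "rot": [0, 0, 0], "gripper": 0}, {"linear": [-0.27, -0.09, 0], "rot": [0, 0, 0], "gripper": 0}, {"linear": [0, 0, 0], "rot": [0, 0, 0], "gripper": 0}])

```text
clock: 9.12
eef_pos: [517.6, -109.6, 68.4]
ee_rot: [1.0, 0.0, -0.0, -0.0]
ft_force: [-0.8, -0.1, -0.3]
gripper_width: 0.1
grasp_force: 0.0
```

```bash
python3 see.py wrist; cp last.png pics/w4.png
```

```text
9.1167 [ 517.58640009 -109.61838336   68.35908406] [-0.84754354 -0.12767227 -0.3242832 ]
[ 369  307  133   57 3308] [442. 336.]
```

View pics/w4.png

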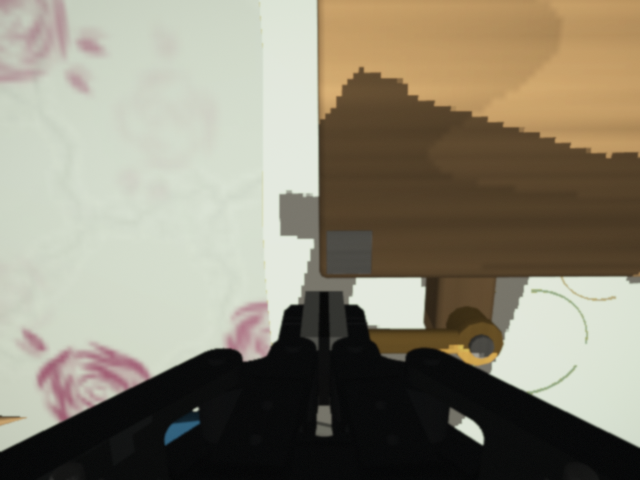

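The bar now points to the left (+y) from the pin at (470,335), so it is off the lid at about 1.57 rad. Next is the tab: rise, open, move across and tilt the tool 20° forward.

>>> play_rows(increments=[{"linear": [0.1, 0, -0.8], "rot": [0, 0, 0], "gripper": 0}, {"linear": [0, 0, -0.8], "rot": [0, 0, 0], "gripper": 0}, {"linear": [0, 0, -0.8], "rot": [0, 0, 0], "gripper": 0}, {"linear": [0, 0, -0.8], "rot": [0, 0, 0], "gripper": 0}, {"linear": [0, 0, -0.8], "rot": [0, 0, 0], "gripper": 0}, {"linear": [-0.14, 0.73, 0], "rot": [0, 0, 0], "gripper": 1}, {"linear": [-0.14, 0.73, 0], "rot": [0, 0, 0], "gripper": 1}, {"linear": [-0.14, 0.73, 0], "rot": [0, 0, 0], "gripper": 1}, {"linear": [-0.14, 0.73, 0], "rot": [0, 0, 0], "gripper": 1}, {"linear": [-0.14, 0.73, 0], "rot": [0, 0, 0], "gripper": 1}, {"linear": [-0.14, 0.73, 0], "rot": [0, 0, 0], "gripper": 1}, {"linear": [-0.14, 0.73, 0], "rot": [0, 0, 0], "gripper": 1}, {"linear": [-0.14, 0.73, 0], "rot": [0, 0, 0], "gripper": 1}, {"linear": [-0.14, 0.73, 0], "rot": [0, 0, 0], "gripper": 1}, {"linear": [-0.14, 0.73, 0], "rot": [0, 0, 0], "gripper": 1}, {"linear": [0, 0, 0], "rot": [0, 0.73, 0], "gripper": 1}, {"linear": [0, 0, 0], "rot": [0, 0.73, 0], "gripper": 1}, {"linear": [0, 0, 0], "rot": [0, 0.73, 0], "gripper": 1}, {"linear": [0, 0, 0], "rot": [0, 0.73, 0], "gripper": 1}, {"linear": [0, 0, 0], "rot": [0, 0, 0], "gripper": 1}])

```text
clock: 10.83
eef_pos: [484.1, -292.5, 166.8]
ee_rot: [0.985, -0.001, 0.175, -0.001]
ft_force: [0.2, 0.2, -0.0]
gripper_width: 85.6
grasp_force: 0.0
```

```bash
cat > go.py <<'E'
from h import *
from plant import ctrl
import sys
s=ctrl.sense();q=R.from_quat(s["ee_rot"]);z=q.as_matrix()
print(s["clock"],s["eef_pos"],z.round(3).tolist(),s["ft_force"],s["q"].round(2))
t=np.array(eval(sys.argv[1]))
print("tool shift units",(q.inv().apply(t-s["eef_pos"])/25).round(2))
E
python3 go.py "[482,-292,121]"
```

```text
10.8333 [ 484.07850251 -292.50585159  166.77109219] [[0.939, -0.002, 0.344], [-0.003, -1.0, 0.001], [0.344, -0.002, -0.939]] [ 0.19857542  0.19487241 -0.01601014] [-0.74 -0.06  1.62  0.24  1.33  0.81]
tool shift units [-0.71 -0.02  1.69]
```

>>> play_rows(increments=[{"linear": [-0.24, 0, 0.56], "rot": [0, 0, 0], "gripper": 1}, {"linear": [-0.24, 0, 0.56], "rot": [0, 0, 0], "gripper": 1}, {"linear": [-0.24, 0, 0.56], "rot": [0, 0, 0], "gripper": 1}, {"linear": [0, 0, 0.5], "rot": [0, 0, 0], "gripper": 1}, {"linear": [0, 0, 0.5], "rot": [0, 0, 0], "gripper": 1}, {"linear": [0, 0, 0.5], "rot": [0, 0, 0], "gripper": 1}, {"linear": [0, 0, 0.5], "rot": [0, 0, 0], "gripper": 1}, {"linear": [0, 0, 0.4], "rot": [0, 0, 0], "gripper": 1}, {"linear": [0, 0, 0.4], "rot": [0, 0, 0], "gripper": 1}, {"linear": [0, 0, 0], "rot": [0, 0, 0], "gripper": 1}])

```text
clock: 11.67
eef_pos: [507.4, -291.7, 54.5]
ee_rot: [0.985, 0.0, 0.173, -0.001]
ft_force: [-0.5, 0.1, 0.1]
gripper_width: 85.6
grasp_force: 0.0
```

```bash
python3 go.py "[513,-292,36.5]"
```

```text
11.6667 [ 507.41358472 -291.7078677    54.47639971] [[0.94, 0.001, 0.34], [-0.0, -1.0, 0.002], [0.34, -0.002, -0.94]] [-0.54289301  0.14634585  0.11002267] [-0.7   0.1   1.69  0.25  1.1   0.78]
tool shift units [-0.03  0.01  0.75]
```

>>> play_rows(increments=[{"linear": [0, 0, 0.25], "rot": [0, 0, 0], "gripper": 1}, {"linear": [0, 0, 0.25], "rot": [0, 0, 0], "gripper": 1}, {"linear": [0, 0, 0.25], "rot": [0, 0, 0], "gripper": 1}, {"linear": [0, 0, 0], "rot": [0, 0, 0], "gripper": 1}])

```text
clock: 12.0
eef_pos: [513.9, -292.2, 38.1]
ee_rot: [0.985, -0.0, 0.174, -0.0]
ft_force: [0.5, -0.2, -0.2]
gripper_width: 85.2
grasp_force: 0.0
```

```bash
python3 see.py wrist; cp last.png pics/w5.png
```

```text
12.0 [ 513.94764451 -292.16472705   38.10472246] [ 0.47460107 -0.22592554 -0.20108637]
[  0 305  17  44 296] [  7. 327.]
```

View pics/w5.png

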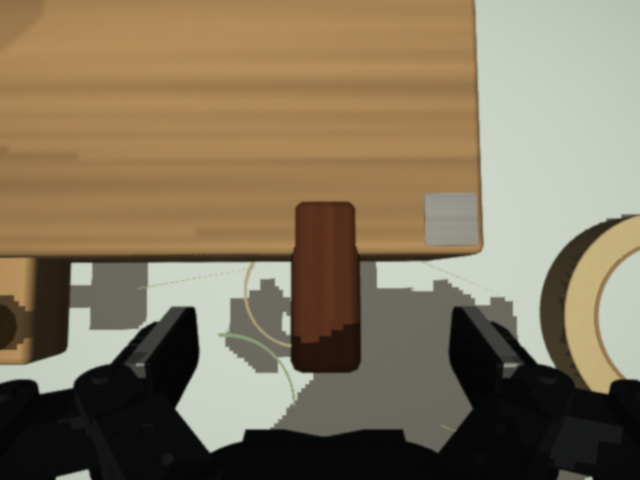

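The tab, at (295–360, 205–372), sits centred between the open pads at x≈195 and 452, with the pads level with its outer half. Closing now.

>>> play_rows(increments=[{"linear": [0, 0, 0], "rot": [0, 0, 0], "gripper": 0}, {"linear": [0, 0, 0], "rot": [0, 0, 0], "gripper": 0}, {"linear": [0, 0, 0], "rot": [0, 0, 0], "gripper": 0}, {"linear": [0, 0, 0], "rot": [0, 0, 0], "gripper": 0}, {"linear": [0, 0, 0], "rot": [0, 0, 0], "gripper": 0}, {"linear": [0, 0, 0], "rot": [0, 0, 0], "gripper": 0}, {"linear": [0, 0, 0], "rot": [0, 0, 0], "gripper": 0}, {"linear": [0, 0, 0], "rot": [0, 0, 0], "gripper": 0}, {"linear": [0, 0, 0], "rot": [0, 0, 0], "gripper": 0}, {"linear": [0, 0, 0], "rot": [0, 0, 0], "gripper": 0}])

```text
clock: 12.88
eef_pos: [514.2, -292.8, 39.8]
ee_rot: [0.985, 0.0, 0.174, 0.0]
ft_force: [-5.2, -0.4, 5.5]
gripper_width: 22.4
grasp_force: 62.0
```

```bash
python3 - <<'E'
from h import *
from plant import ctrl
s=ctrl.sense();q=R.from_quat(s["ee_rot"]);print(s["eef_pos"],s["gripper_width"],s["grasp_force"],s["ft_force"])
th=np.linspace(0,1.45,25)
P=np.c_[-156*np.cos(th)+6*np.sin(th),0*th,156*np.sin(th)+6*np.cos(th)]
print((q.inv().apply(np.diff(P,axis=0))/25).round(2)[:,[0,2]].tolist())
E
```

```text
[ 514.2002237  -292.8233266    39.84814466] 22.36607757746541 62.00377821922302 [-5.24233264 -0.39918926  5.49144598]
[[0.15, -0.34], [0.17, -0.33], [0.19, -0.32], [0.21, -0.31], [0.23, -0.3], [0.25, -0.28], [0.27, -0.27], [0.28, -0.25], [0.3, -0.23], [0.31, -0.22], [0.32, -0.2], [0.33, -0.18], [0.34, -0.16], [0.35, -0.14], [0.36, -0.11], [0.37, -0.09], [0.37, -0.07], [0.37, -0.05], [0.38, -0.02], [0.38, -0.0], [0.38, 0.02], [0.37, 0.04], [0.37, 0.07], [0.37, 0.09]]
```

The tab is gripped (22 mm opening, 62 N). Lifting along the arc.

>>> play_rows(increments=[{"linear": [0.15, 0, -0.34], "rot": [0, 0, 0], "gripper": 0}, {"linear": [0.17, 0, -0.33], "rot": [0, 0, 0], "gripper": 0}, {"linear": [0.19, 0, -0.32], "rot": [0, 0, 0], "gripper": 0}, {"linear": [0.21, 0, -0.31], "rot": [0, 0, 0], "gripper": 0}, {"linear": [0, 0, 0], "rot": [0, 0, 0], "gripper": 0}])

```text
clock: 13.3
eef_pos: [521.4, -292.7, 77.4]
ee_rot: [0.984, 0.0, 0.176, 0.001]
ft_force: [7.8, -3.3, -3.8]
gripper_width: 22.2
grasp_force: 59.8
```

```bash
python3 go.py "[514,-292,39]"
```

```text
13.3 [ 521.36907143 -292.69981473   77.39784276] [[0.938, -0.0, 0.346], [0.0, -1.0, -0.001], [0.346, 0.001, -0.938]] [ 7.79971236 -3.32527056 -3.778788  ] [-0.69  0.1   1.64  0.24  1.14  0.81]
tool shift units [-0.81 -0.03  1.34]
```

>>> play_rows(increments=[{"linear": [0.23, 0, -0.3], "rot": [0, 0, 0], "gripper": 0}, {"linear": [0.25, 0, -0.28], "rot": [0, 0, 0], "gripper": 0}, {"linear": [0.27, 0, -0.27], "rot": [0, 0, 0], "gripper": 0}, {"linear": [0.28, 0, -0.25], "rot": [0, 0, 0], "gripper": 0}, {"linear": [0.3, 0, -0.23], "rot": [0, 0, 0], "gripper": 0}, {"linear": [0.31, 0, -0.22], "rot": [0, 0, 0], "gripper": 0}, {"linear": [0.32, 0, -0.2], "rot": [0, 0, 0], "gripper": 0}, {"linear": [0.33, 0, -0.18], "rot": [0, 0, 0], "gripper": 0}, {"linear": [0, 0, 0], "rot": [0, 0, 0], "gripper": 0}])

```text
clock: 14.05
eef_pos: [558.1, -292.4, 139.7]
ee_rot: [0.985, 0.0, 0.174, -0.0]
ft_force: [9.1, -4.3, -9.1]
gripper_width: 22.0
grasp_force: 60.3
```

>>> play_rows(increments=[{"linear": [0.34, 0, -0.16], "rot": [0, 0, 0], "gripper": 0}, {"linear": [0.35, 0, -0.14], "rot": [0, 0, 0], "gripper": 0}, {"linear": [0.36, 0, -0.11], "rot": [0, 0, 0], "gripper": 0}, {"linear": [0.37, 0, -0.09], "rot": [0, 0, 0], "gripper": 0}, {"linear": [0.37, 0, -0.07], "rot": [0, 0, 0], "gripper": 0}, {"linear": [0.37, 0, -0.05], "rot": [0, 0, 0], "gripper": 0}, {"linear": [0, 0, 0], "rot": [0, 0, 0], "gripper": 0}])

```text
clock: 14.63
eef_pos: [603.0, -292.3, 172.6]
ee_rot: [0.985, -0.0, 0.174, -0.0]
ft_force: [2.9, -2.4, -5.4]
gripper_width: 20.0
grasp_force: 58.6
```

>>> play_rows(increments=[{"linear": [0.38, 0, -0.02], "rot": [0, 0, 0], "gripper": 0}, {"linear": [0.38, 0, 0], "rot": [0, 0, 0], "gripper": 0}, {"linear": [0.38, 0, 0.02], "rot": [0, 0, 0], "gripper": 0}, {"linear": [0.37, 0, 0.04], "rot": [0, 0, 0], "gripper": 0}, {"linear": [0.37, 0, 0.07], "rot": [0, 0, 0], "gripper": 0}, {"linear": [0, 0, 0], "rot": [0, 0, 0], "gripper": 0}])

```text
clock: 15.13
eef_pos: [648.7, -292.1, 188.1]
ee_rot: [0.985, 0.0, 0.175, -0.0]
ft_force: [-0.8, 0.5, -0.5]
gripper_width: 0.0
grasp_force: 0.0
```

```bash
python3 go.py "[514,-292,39]"; python3 see.py scene; python3 - <<'E'
from h import *
# wood/tab dark-brown blob in wrist view
from plant import imaging,ctrl
f=imaging.camera("wrist")["frame"][:,:,::-1];h=cv2.cvtColor(f,cv2.COLOR_BGR2HSV)
for nm,lo,hi in(("tab",(0,110,25),(9,255,130)),("wood",(10,80,60),(18,200,255))):
    n,_,st,ce=cv2.connectedComponentsWithStats(cv2.inRange(h,lo,hi));print(nm,[st[i].tolist() for i in range(1,n) if st[i,4]>200])
E
```

```text
15.1333 [ 648.65807541 -292.08510676  188.11809216] [[0.939, 0.001, 0.344], [0.001, -1.0, 0.0], [0.344, -0.0, -0.939]] [-0.84875936  0.46071111 -0.51941344] [-0.55  0.32  1.16  0.19  1.36  1.  ]
tool shift units [-7.11 -0.01  3.74]
15.1333 [ 648.65807541 -292.08510676  188.11809216] [-0.84875936  0.46071111 -0.51941344]
[198  52  35  39 484] [217.  67.]
[    0    62   221   154 18478] [ 96. 137.]
[ 187   65   51   74 1819] [213. 102.]
[ 240   75   86   51 2759] [281. 101.]
[ 10 223  19  12  67] [ 18. 229.]
[ 494  306   50   85 1885] [515. 346.]
[ 519  327  121  108 6010] [580. 385.]
[ 222  385  176   95 7366] [331. 447.]
[485 391  22  43 521] [494. 415.]
tab []
wood [[300, 11, 301, 33, 1360], [0, 259, 411, 162, 32322]]
```

The grip slipped off the tab end late in the swing. I'll rise above the lid, come back round to its front and push the underside back with the shut fingers.

>>> play_rows(increments=[{"linear": [0.17, 0, -0.47], "rot": [0, 0, 0], "gripper": 0}, {"linear": [0.17, 0, -0.47], "rot": [0, 0, 0], "gripper": 0}, {"linear": [0.17, 0, -0.47], "rot": [0, 0, 0], "gripper": 0}, {"linear": [0.17, 0, -0.47], "rot": [0, 0, 0], "gripper": 0}, {"linear": [0.17, 0, -0.47], "rot": [0, 0, 0], "gripper": 0}, {"linear": [0.17, 0, -0.47], "rot": [0, 0, 0], "gripper": 0}, {"linear": [0.17, 0, -0.47], "rot": [0, 0, 0], "gripper": 0}, {"linear": [0, 0, 0], "rot": [0, 0, 0], "gripper": 0}, {"linear": [-0.47, 0, -0.17], "rot": [0, 0, 0], "gripper": 0}, {"linear": [-0.47, 0, -0.17], "rot": [0, 0, 0], "gripper": 0}, {"linear": [-0.47, 0, -0.17], "rot": [0, 0, 0], "gripper": 0}, {"linear": [-0.47, 0, -0.17], "rot": [0, 0, 0], "gripper": 0}, {"linear": [-0.47, 0, -0.17], "rot": [0, 0, 0], "gripper": 0}, {"linear": [-0.47, 0, -0.17], "rot": [0, 0, 0], "gripper": 0}, {"linear": [-0.47, 0, -0.17], "rot": [0, 0, 0], "gripper": 0}, {"linear": [-0.47, 0, -0.17], "rot": [0, 0, 0], "gripper": 0}, {"linear": [-0.47, 0, -0.17], "rot": [0, 0, 0], "gripper": 0}, {"linear": [-0.47, 0, -0.17], "rot": [0, 0, 0], "gripper": 0}, {"linear": [0, 0, 0], "rot": [0, 0, 0], "gripper": 0}])

```text
clock: 16.82
eef_pos: [521.1, -292.8, 275.0]
ee_rot: [0.985, -0.0, 0.174, 0.0]
ft_force: [0.3, -0.5, -0.1]
gripper_width: -0.2
grasp_force: 0.0
```

```bash
cat > tab.py <<'E'
from h import *
from plant import imaging,ctrl
s=ctrl.sense();p=s["eef_pos"];q=R.from_quat(s["ee_rot"]);print(s["clock"],p,s["ft_force"])
cc=imaging.camera("wrist");M=cc["mount"]
def prw(P):
    v=M[:3,:3].T@(q.inv().apply(np.array(P)-p)-M[:3,3]);return [int(cc["fx"]*v[0]/v[2]+cc["cx"]),int(cc["fy"]*v[1]/v[2]+cc["cy"])]
for nm in("wrist","top"):
    f=(cc if nm=="wrist" else imaging.camera(nm))["frame"][:,:,::-1];cv2.imwrite(f"last_{nm}.png",f)
    h=cv2.cvtColor(f,cv2.COLOR_BGR2HSV)
    n,_,st,ce=cv2.connectedComponentsWithStats(cv2.inRange(h,(0,90,15),(9,255,140)))
    print(nm,[st[i].tolist() for i in range(1,n) if st[i,4]>60])
for th in np.arange(0,1.7,.1):
    r=lambda x,z,y:[656.5+x*np.cos(th)+z*np.sin(th),y,70-x*np.sin(th)+z*np.cos(th)]
    P=[r(-170,6,-292)]
    print(round(th,1),[prw(a) for a in P],proj(np.array(P)).astype(int).tolist())
E
python3 tab.py
```

```text
16.8167 [ 521.11836811 -292.80149124  275.01585354] [ 0.27278541 -0.45986093 -0.11230238]
wrist [[38, 59, 39, 36, 451], [191, 184, 91, 5, 339], [243, 212, 37, 5, 103]]
top [[130, 52, 57, 54, 754], [0, 94, 24, 30, 448], [27, 102, 34, 30, 774]]
0.0 [[320, 317]] [[485, 280]]
0.1 [[320, 318]] [[488, 278]]
0.2 [[320, 316]] [[491, 276]]
0.3 [[320, 312]] [[494, 272]]
0.4 [[320, 305]] [[497, 267]]
0.5 [[320, 295]] [[499, 261]]
0.6 [[319, 283]] [[502, 254]]
0.7 [[319, 267]] [[504, 246]]
0.8 [[319, 247]] [[506, 237]]
0.9 [[319, 224]] [[508, 228]]
1.0 [[319, 198]] [[509, 217]]
1.1 [[319, 170]] [[510, 207]]
1.2 [[319, 139]] [[510, 196]]
1.3 [[319, 107]] [[510, 185]]
1.4 [[319, 75]] [[510, 173]]
1.5 [[319, 44]] [[509, 163]]
1.6 [[319, 15]] [[508, 152]]
```

```bash
python3 - <<'E'
import cv2
f=cv2.imread("last_wrist.png")
for v in range(0,300,12):print(v,f[v,319][::-1],f[v,250][::-1],f[v,400][::-1])
E
```

```text
0 [200 208 194] [124 131 117] [199 207 193]
12 [200 209 194] [132 136 120] [199 208 194]
24 [201 210 196] [164 150 123] [201 210 195]
36 [203 211 197] [127 134 121] [202 210 196]
48 [203 212 198] [126 134 121] [203 211 197]
60 [204 213 198] [128 135 122] [203 212 198]
72 [205 213 199] [128 136 122] [204 213 199]
84 [205 213 199] [128 136 127] [205 214 200]
96 [206 214 200] [118 124 113] [206 215 200]
108 [206 215 201] [206 214 201] [206 215 201]
120 [207 215 201] [206 215 201] [206 215 200]
132 [83 64 41] [86 67 43] [206 215 201]
144 [38 21 11] [120  94  61] [153 122  81]
156 [84 46 28] [131 102  66] [103  85  60]
168 [55 31 19] [87 68 44] [207 216 202]
180 [81 64 41] [84 66 42] [112 110 100]
192 [173 137  89] [180 143  94] [207 215 202]
204 [177 141  91] [178 141  92] [207 216 203]
216 [125 116  99] [57 41 28] [207 216 203]
228 [166 132  85] [164 130  85] [208 216 203]
240 [160 150 129] [98 76 50] [208 217 203]
252 [166 132  85] [166 131  86] [208 217 203]
264 [92 72 46] [124  97  62] [110 107  97]
276 [206 213 199] [201 208 193] [110 107  97]
288 [208 216 202] [208 217 203] [110 107  97]
```

The dark tab at wrist rows 138–174 puts the lid at about 1.1 rad. I'll lower the shut fingers in front of the tab and push it back.

>>> play_rows(increments=[{"linear": [-0.16, 0, 0.43], "rot": [0, 0, 0], "gripper": 0}, {"linear": [-0.16, 0, 0.43], "rot": [0, 0, 0], "gripper": 0}, {"linear": [-0.16, 0, 0.43], "rot": [0, 0, 0], "gripper": 0}, {"linear": [-0.16, 0, 0.43], "rot": [0, 0, 0], "gripper": 0}, {"linear": [-0.16, 0, 0.43], "rot": [0, 0, 0], "gripper": 0}, {"linear": [-0.16, 0, 0.43], "rot": [0, 0, 0], "gripper": 0}, {"linear": [-0.16, 0, 0.43], "rot": [0, 0, 0], "gripper": 0}, {"linear": [-0.16, 0, 0.43], "rot": [0, 0, 0], "gripper": 0}, {"linear": [-0.16, 0, 0.43], "rot": [0, 0, 0], "gripper": 0}, {"linear": [0, 0, 0], "rot": [0, 0, 0], "gripper": 0}, {"linear": [0.38, 0, 0.14], "rot": [0, 0, 0], "gripper": 0}, {"linear": [0.38, 0, 0.14], "rot": [0, 0, 0], "gripper": 0}, {"linear": [0.38, 0, 0.14], "rot": [0, 0, 0], "gripper": 0}, {"linear": [0.19, 0, 0.07], "rot": [0, 0, 0], "gripper": 0}, {"linear": [0.19, 0, 0.07], "rot": [0, 0, 0], "gripper": 0}, {"linear": [0.19, 0, 0.07], "rot": [0, 0, 0], "gripper": 0}, {"linear": [0.19, 0, 0.07], "rot": [0, 0, 0], "gripper": 0}, {"linear": [0.19, 0, 0.07], "rot": [0, 0, 0], "gripper": 0}, {"linear": [0.19, 0, 0.07], "rot": [0, 0, 0], "gripper": 0}])

```text
clock: 18.5
eef_pos: [583.0, -292.6, 171.5]
ee_rot: [0.985, -0.0, 0.174, 0.0]
ft_force: [-0.6, 0.3, 0.0]
gripper_width: -0.3
grasp_force: 0.0
```

>>> play_rows(increments=[{"linear": [0.19, 0, 0.07], "rot": [0, 0, 0], "gripper": 0}, {"linear": [0.19, 0, 0.07], "rot": [0, 0, 0], "gripper": 0}, {"linear": [0.19, 0, 0.07], "rot": [0, 0, 0], "gripper": 0}, {"linear": [0.19, 0, 0.07], "rot": [0, 0, 0], "gripper": 0}, {"linear": [0.19, 0, 0.07], "rot": [0, 0, 0], "gripper": 0}, {"linear": [0.19, 0, 0.07], "rot": [0, 0, 0], "gripper": 0}])

```text
clock: 19.0
eef_pos: [613.3, -292.6, 171.3]
ee_rot: [0.985, -0.0, 0.174, 0.0]
ft_force: [-2.5, -0.6, 0.4]
gripper_width: -0.3
grasp_force: 1.1
```

>>> play_rows(increments=[{"linear": [0.19, 0, 0.07], "rot": [0, 0, 0], "gripper": 0}, {"linear": [0.19, 0, 0.07], "rot": [0, 0, 0], "gripper": 0}, {"linear": [0.19, 0, 0.07], "rot": [0, 0, 0], "gripper": 0}, {"linear": [0.19, 0, 0.07], "rot": [0, 0, 0], "gripper": 0}, {"linear": [0, 0, 0], "rot": [0, 0, 0], "gripper": 0}])

```text
clock: 19.42
eef_pos: [634.1, -292.4, 171.2]
ee_rot: [0.985, 0.0, 0.175, 0.0]
ft_force: [-0.7, -0.7, 0.8]
gripper_width: -0.1
grasp_force: 0.0
```

The push made contact (about -2.5 N), and by geometry the lid is at about 1.4 rad. Backing away to check.

>>> play_rows(increments=[{"linear": [-0.19, 0, -0.07], "rot": [0, 0, 0], "gripper": 0}, {"linear": [-0.47, 0, -0.17], "rot": [0, 0, 0], "gripper": 0}, {"linear": [-0.47, 0, -0.17], "rot": [0, 0, 0], "gripper": 0}, {"linear": [-0.47, 0, -0.17], "rot": [0, 0, 0], "gripper": 0}, {"linear": [-0.47, 0, -0.17], "rot": [0, 0, 0], "gripper": 0}, {"linear": [-0.47, 0, -0.17], "rot": [0, 0, 0], "gripper": 0}, {"linear": [-0.47, 0, -0.17], "rot": [0, 0, 0], "gripper": 0}, {"linear": [-0.47, 0, -0.17], "rot": [0, 0, 0], "gripper": 0}, {"linear": [-0.47, 0, -0.17], "rot": [0, 0, 0], "gripper": 0}, {"linear": [-0.3, 0, -0.75], "rot": [0, 0, 0], "gripper": 0}, {"linear": [-0.3, 0, -0.75], "rot": [0, 0, 0], "gripper": 0}, {"linear": [-0.3, 0, -0.75], "rot": [0, 0, 0], "gripper": 0}, {"linear": [-0.3, 0, -0.75], "rot": [0, 0, 0], "gripper": 0}, {"linear": [-0.3, 0, -0.75], "rot": [0, 0, 0], "gripper": 0}, {"linear": [0, 0, 0], "rot": [0, 0, 0], "gripper": 0}])

```text
clock: 20.67
eef_pos: [460.1, -293.5, 250.3]
ee_rot: [0.984, -0.0, 0.177, 0.002]
ft_force: [-0.4, -0.6, 1.3]
gripper_width: 0.3
grasp_force: 0.0
```

```bash
python3 tab.py; python3 - <<'E'
import cv2
f=cv2.imread("last_wrist.png")
for v in range(0,290,8):print(v,f[v,319][::-1],f[v,280][::-1])
h=cv2.cvtColor(f,cv2.COLOR_BGR2HSV);m=cv2.inRange(h,(18,150,40),(28,255,255))
n,_,st,ce=cv2.connectedComponentsWithStats(m);print([s.tolist() for s in st[1:] if s[4]>25])
t=cv2.imread("last_top.png")
for v in range(140,290,6):print(v,[t[v,u][::-1].tolist() for u in(495,508)])
E
```

```text
20.6667 [ 460.06332693 -293.46337948  250.30355522] [-0.38278037 -0.56886403  1.27858698]
wrist [[19, 5, 43, 27, 442], [182, 122, 96, 6, 379], [197, 150, 79, 6, 202]]
top [[131, 52, 56, 54, 748], [0, 94, 24, 30, 448], [27, 102, 34, 30, 776], [407, 216, 39, 3, 72]]
0.0 [[318, 249]] [[485, 280]]
0.1 [[318, 246]] [[488, 278]]
0.2 [[318, 240]] [[491, 276]]
0.3 [[318, 232]] [[494, 272]]
0.4 [[318, 221]] [[497, 267]]
0.5 [[318, 206]] [[499, 261]]
0.6 [[318, 188]] [[502, 254]]
0.7 [[317, 166]] [[504, 246]]
0.8 [[317, 140]] [[506, 237]]
0.9 [[317, 111]] [[508, 228]]
1.0 [[317, 79]] [[509, 217]]
1.1 [[317, 44]] [[510, 207]]
1.2 [[317, 8]] [[510, 196]]
1.3 [[317, -28]] [[510, 185]]
1.4 [[317, -64]] [[510, 173]]
1.5 [[317, -98]] [[509, 163]]
1.6 [[317, -128]] [[508, 152]]
0 [16  9  5] [31 24 16]
8 [31 24 15] [31 23 15]
16 [31 24 15] [31 25 16]
24 [33 26 17] [33 26 16]
32 [33 26 17] [34 27 18]
40 [37 30 18] [36 28 18]
48 [36 28 17] [36 28 18]
56 [36 28 18] [37 28 18]
64 [144 145 130] [159 162 147]
72 [47 37 24] [50 39 25]
80 [37 29 18] [45 34 22]
88 [43 34 22] [44 34 23]
96 [39 30 19] [38 30 18]
[... 1117 characters left out ...]
, [84, 72, 64]]
176 [[39, 34, 29], [55, 42, 37]]
182 [[42, 36, 30], [49, 43, 35]]
188 [[60, 55, 46], [140, 145, 140]]
194 [[60, 50, 39], [145, 148, 144]]
200 [[55, 46, 37], [129, 131, 127]]
206 [[58, 47, 39], [157, 161, 155]]
212 [[57, 48, 39], [152, 153, 145]]
218 [[59, 50, 39], [146, 139, 127]]
224 [[58, 49, 38], [136, 120, 102]]
230 [[71, 58, 43], [136, 114, 88]]
236 [[85, 69, 52], [133, 108, 78]]
242 [[115, 92, 67], [125, 99, 70]]
248 [[120, 96, 69], [108, 87, 64]]
254 [[122, 98, 70], [106, 86, 61]]
260 [[53, 44, 34], [143, 147, 142]]
266 [[159, 164, 161], [157, 162, 155]]
272 [[159, 165, 159], [162, 167, 161]]
278 [[160, 165, 159], [159, 164, 160]]
284 [[162, 167, 162], [160, 166, 161]]
```

The top view shows the tab tip at row ~170, so the lid is at about 1.4 rad. The bar still lies along +y and the arm is clear of everything. Handing in.

```bash
python3 -c "
from plant import close_job
print(close_job())"
```

```text
the job is handed in; nothing more can be done
None
```

The job is handed in, with no verdict returned: camera readings put the wide case's lid open at about 1.4 rad (standing by itself) and its latch bar off at about 1.57 rad; the narrow case was not touched, and the arm ended clear of everything.

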